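# Free the caught gate hinge from the drawer

## Robot

A 6-joint arm with a two-finger parallel gripper is mounted at the origin on the work surface. World frame = base frame: x ahead of the robot, y to its left, z up, the work surface at z = 0. Lengths are in mm, angles in rad, forces in N, time in s.
With the tool pointing down it reaches from about 275 to 725 mm from the base axis. Payload 15.9 kg.
Tool frame: the origin (TCP) lies at the very end of the fingers, on their centre line; the grasp point (between the pads) lies 19 mm behind it (manip.grip_depth is the distance from the TCP to the grasp point, in mm); z points along the fingers, y is the direction in which the jaws open and shut (so a half turn about z gives the same grasp; the last joint's range is limited). The gripper opens to 85 mm and grips with 20 to 120 N. Pads are 22 mm wide; open, the fingers measure 114 mm over their backs; the gripper's body (76 mm by 85 mm) begins 54 mm behind the grasp point. The pads swing forward as they close: fully open they stand 13 mm farther back than shut.
Start: joints at [-1.173, 0.213, -0.034, 1.323, 0, 1.571], TCP at [193.688, -460.945, 198.306] pointing down, gripper open.
Joint ranges: [-2.98, 2.98], [-0.74, 1.72], [-1.14, 1.35], [-2.1, 2.04], [-1.57, 1.44], [-3.14, 3.14]. Speed limits (rad/s): [1.89, 1.89, 2.39, 2.57, 3.14, 3.14].

## Interface

Orientations are given as a rotation vector (axis times angle).
In Python, from station import get_state, eyes, workorder, manip gives the robot as it stands.
- The arm moves only by the shell command python3 -m creep 'ROWS' [FORCE]. ROWS is JSON, a list of rows, each an object of numbers: "x", "y", "z": the shift along the world's x, y, z in mm; "rx", "ry", "rz": the turn, a rotation vector about the world's x, y, z in rad; "gripper": the opening, from 0 (shut) to 1 (fully open). In form: [{"x": .., "y": .., "z": .., "rx": .., "ry": .., "rz": .., "gripper": ..}, ...]. A call has 1 to 8 rows; each row is the pose to reach, as a shift and turn from the pose measured when the call began; what a row does not reach only later rows make up. A row lasts 1/8 s, in which the tool goes at most 62.5 mm and 10.7 degrees, less where a joint would pass 70% of its speed; a pose out of reach is approached as far as the arm can. A call with a gripper value outside its range is refused whole. The fingers move at their own pace and stop on an object; FORCE is the grip in N (left out, the last holds). Time passes only in rows, so rows that repeat a pose let the fingers close. It gives the time, the measured TCP pose, the force and the opening at its end, in the units of the state.
- get_state(): the state, without advancing time (a new reading comes with each control period).
- eyes.capture(name): name is "side" or "top"; returns a dict with "color" (420x560x3 uint8, blue, green, red), "K" (3x3 intrinsics, pixels), "k1" (the pictures are not rectified: a ray, as slopes to the right and down, at radius r is drawn at 1 + k1 r^2 times it, then the intrinsics apply), "R" (3x3) and "t" (3): a world point X has camera coordinates R X + t. Camera axes: x right, y down, z forward; pixel columns grow to the right and rows downward; lengths in mm; the calibration is good to about 2 mm. A picture is of the moment at which its call begins. There is no depth.
- workorder.finish_job(): hands the job in, once; it reports no verdict.
The state is a dict: "time_s": time; "qpos": joint angles; "qd": joint speeds; "joint_efforts": joint torques, N m; "ee_pos": TCP position; "ee_rot": TCP orientation; "wrist_force": force on the tool from outside, world axes, zero at the start; "wrist_torque": the same for the moment, N m; "gripper_width": opening from 0.0 (shut) to 1.0 (fully open).
Only numpy, scipy, OpenCV 4.12 (cv2) and the standard library are available. Lean on these libraries where they do the work, as an engineer would, in place of code of your own. Each camera call takes 0.05 s, during which the arm holds its last target. There are 200 camera calls.

## Task

The grey gate hinge lies askew in the shallow cedar drawer with both ends caught under the side slats. Turn it, still down in the drawer, until it lies in line with the drawer's long sides, lift it out, and lay it flat, lengthwise, in the middle of the empty slatted board. Leave the tyre lever on the other board where it is.

Things in the scene. Friction and masses are not known exactly. Their poses are not given: they have to be found in the camera images.
- hinge_mid (a point): Grey steel strap gate hinge, about 0.4 kg (sizes in mm): flat strap 220 long (x) x 28 wide (y) x 6 thick; raised knuckle in the middle, 36 long x 30 wide (y, gripped across), 20 high from the underside. Point: middle of the knuckle, 10 above the underside; z up. Lies flat on the drawer floor, turned 33 to 38 degrees counter-clockwise (from above) from the drawer's x, both ends under the slats.
- drawer: Fixed open cedar drawer (mm): 316 long (x) x 184 wide (y) x 44 high, knob on the +y side. Origin: centre of underside. Floor and walls 8 thick. Slats along both long sides overhang the inside by 24, from 22 above the floor up to the rim, leaving a 300 x 120 opening; the hinge clears it within 20 degrees of x. Small loose things in the +x -y and -x +y corners: turn the hinge clockwise, the short way.
- spare_board: Fixed empty cedar board of three slats, 260 long (its x axis) x 110 wide (y), top surface 22 mm above the table. Origin at the centre of its underside (on the table), z up.
- lever_mid (a point): Steel tyre lever, about 200 long (its x axis), 20 wide, 8 thick, lying on a second board like the empty one, beside a small blue clip. This point is at its middle, 4 mm above its underside.
There are look-alikes about, which are no part of the job. Of the things shaped like the part that bears hinge_mid, the grey one is meant.

How it is judged:
By the outcome, as a careful person would: the job done as asked, in the order asked, and still so for the second after the job is handed in, with the robot touching nothing.
It also fails if it takes over 40 s, if anything falls off the work surface, if the arm or the gripper's body presses on something with over 40 N, if the wrist force passes 120 N, or if a joint passes its speed limit or range.

## Working session

There is one attempt and no reset: what is moved stays moved. The work goes in short steps, Python scripts to look and compute and a shell command to move; the robot and the scene stay as the last step left them, time stands still between calls to the robot, and variables do not carry over. Pictures are saved under pics/ and viewed, about 8 in all and at most 12, crops included, and the job is handed in when it is done.

```bash
mkdir -p pics
cat > h.py <<'E'
import numpy as np, cv2
from station import get_state, eyes, workorder, manip
def snap(cam,name,crop=None,f=1):
    c=eyes.capture(cam); im=c["color"]
    np.savez(f"pics/{cam}.npz",**{k:c[k] for k in("K","k1","R","t")})
    cv2.imwrite(f"pics/{name}_full.png",im)
    save(im,name,crop,f); return c
def save(im,name,crop=None,f=1):
    if crop: x0,y0,x1,y1=crop; im=im[y0:y1,x0:x1]
    cv2.imwrite(f"pics/{name}.png",cv2.resize(im,None,fx=f,fy=f,interpolation=cv2.INTER_CUBIC))
def w(cam,u,v,z):
    c=np.load(f"pics/{cam}.npz"); d=np.array([float(c["k1"]),0,0,0])
    p=cv2.undistortPoints(np.array([[[u,v]]],float),c["K"],d)[0,0]
    r=c["R"].T@[p[0],p[1],1]; o=-c["R"].T@c["t"]
    return o+r*(z-o[2])/r[2]
def px(cam,X):
    c=np.load(f"pics/{cam}.npz"); d=np.array([float(c["k1"]),0,0,0])
    return cv2.projectPoints(np.array([X],float),cv2.Rodrigues(c["R"])[0],c["t"],c["K"],d)[0][0,0]
E
python3 - <<'E'
from h import *
snap("top","t0",f=1.42); snap("side","s0",f=1.42)
s=get_state(); print(s, manip.grip_depth)
E
```

```text
{'time_s': 0.1, 'qpos': array([-1.17300179e+00,  2.13317150e-01, -3.49596032e-02,  1.32353424e+00,
       -4.00289738e-06,  1.57081851e+00]), 'qd': array([-0.0006181 , -0.00079673,  0.00054873, -0.00202025,  0.00218613,
        0.00016126]), 'joint_efforts': array([-5.05925127e-04, -6.87248969e+01,  4.87805450e+01,  1.21848032e-02,
        1.09545448e-05,  6.58921834e-06]), 'ee_pos': array([ 193.5594011 , -460.6444191 ,  197.87516445]), 'ee_rot': array([-3.07868894e+00, -6.20511934e-01,  3.21002311e-04]), 'wrist_force': array([-1.219383  , -0.42699852, -0.59650618]), 'wrist_torque': array([-0.00299023,  0.01443213,  0.00548646]), 'gripper_width': 1.0032421784873444} 18.700000000000003
```

View pics/t0.png

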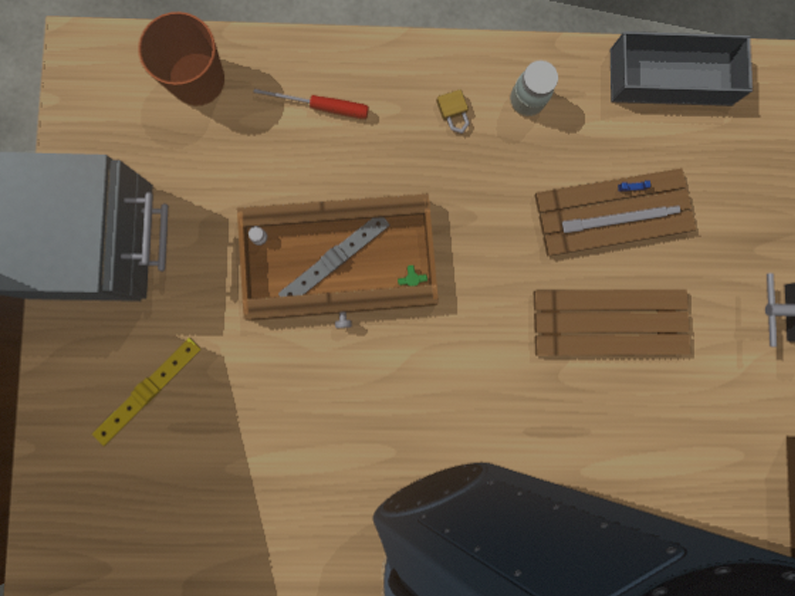

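View pics/s0.png

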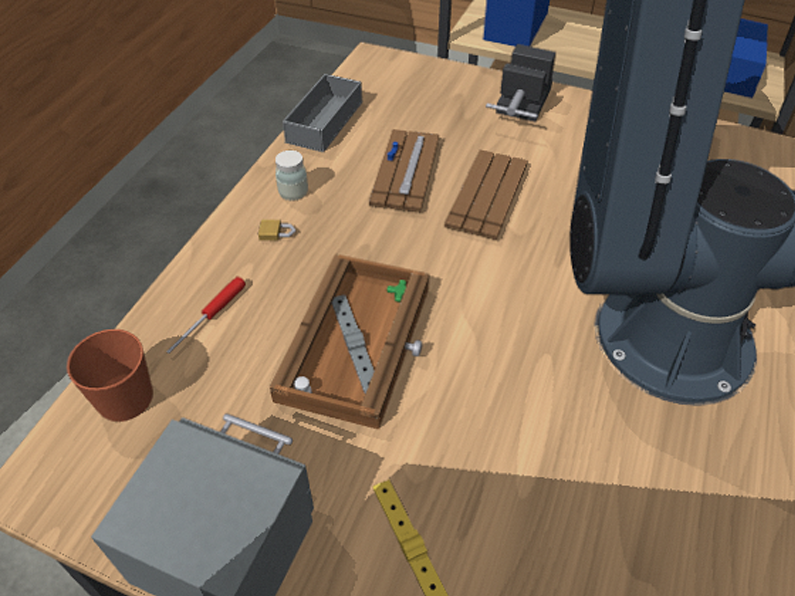

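The top view shows two hinge-shaped things: the grey hinge in the drawer at (335,258) and a yellow one on the table at (147,390). I choose the grey one. The empty board is at (613,323) and the lever's board at (617,213). Next is a close crop of the drawer.

Run:
```python
from h import *
im=cv2.imread("pics/t0_full.png"); save(im,"t0c",(160,125,320,235),5)
q=lambda u,v,z:w("top",u/1.42,v/1.42,z).round(1)
print("knuckle",q(335,258,24)); print("hinge ends",q(383,223,14),q(285,293,14))
print("drawer rim corners",[q(*p,44) for p in((238,209),(429,195),(437,302),(246,318))])
print("board",[q(*p,22) for p in((535,290),(690,290),(692,357),(536,357))])
print("knob",q(343,320,25))
```

```text
knuckle [525.2 228.9  24. ]
hinge ends [588.4 149.9  14. ] [465.9 311.4  14. ]
drawer rim corners [array([599.8, 388. ,  44. ]), array([630.8,  74.9,  44. ]), array([453.1,  59.9,  44. ]), array([421.5, 368.1,  44. ])]
board [array([ 478.3, -107.3,   22. ]), array([ 483.4, -372.4,   22. ]), array([ 370.4, -372.4,   22. ]), array([ 366.3, -108.3,   22. ])]
knob [422.  213.1  25. ]
```

View pics/t0c.png

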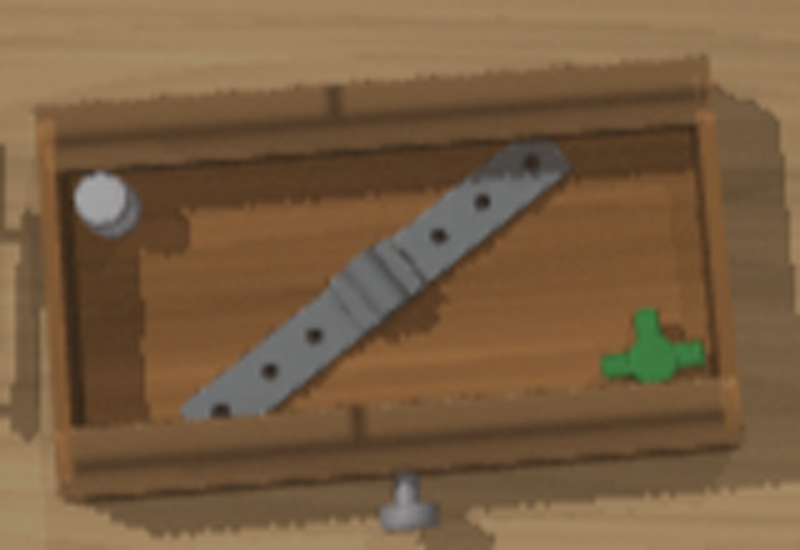

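Crop: the grey hinge has its knuckle at (376,286). Its six holes run from (531,162) to (221,411), with both ends under the slats. The cap is top left, the green piece bottom right, and the knob bottom centre, so drawer +y is roughly world -x.

Run:
```python
from h import *
from scipy.spatial.transform import Rotation as Ro
s=get_state(); 
H=np.array([w("top",160+u/5,125+v/5,14)[:2] for u,v in((531,162),(483,202),(438,236),(315,336),(270,371),(221,411))])
c=H.mean(0); d=H[5]-H[0]; print("hinge c",c,"ang",np.degrees(np.arctan2(d[1],d[0])), np.diff(H,axis=0).round(1).tolist())
R_=np.array([w("top",160+u/5,125+v/5,44)[:2] for u,v in((38,108),(708,60),(740,446),(64,498))])
print("drawer",R_.mean(0),[np.degrees(np.arctan2(*(a-b)[::-1])) for a,b in((R_[0],R_[1]),(R_[3],R_[2]))],np.linalg.norm(R_[0]-R_[1]),np.linalg.norm(R_[0]-R_[3]))
M=Ro.from_rotvec(s["ee_rot"]).as_matrix(); print("tool",M.round(3).tolist(), "yaw y",np.degrees(np.arctan2(M[1,1],M[0,1])))
print(c-s["ee_pos"][:2])
```

```text
hinge c [525.53240636 230.81151849] ang 130.42036397559906 [[-20.0, 22.7], [-17.0, 21.2], [-49.5, 57.4], [-17.2, 20.8], [-19.5, 22.6]]
drawer [525.59560472 223.11751308] [np.float64(95.5662768670688), np.float64(95.45893104750179)] 313.48107817643796 182.13832216086618
tool [[0.922, 0.387, -0.0], [0.387, -0.922, 0.001], [-0.0, -0.001, -1.0]] yaw y -67.20932277799936
[331.97300526 691.45593758]
```

```bash
python3 -m creep '[{"x":40,"y":84,"rz":0.16,"gripper":0.7},{"x":80,"y":168,"rz":0.32},{"x":120,"y":252,"rz":0.48},{"x":160,"y":336,"rz":0.64},{"x":200,"y":420,"rz":0.8},{"x":240,"y":504,"rz":0.96},{"x":280,"y":588,"rz":1.12},{"x":320,"y":672,"rz":1.28}]'
```

```text
invalid input at $[0]: expected keys x, y, z, rx, ry, rz, gripper
```

```bash
python3 -m creep '[{"x":24,"y":49,"z":0,"rx":0,"ry":0,"rz":0.14,"gripper":0.7},{"x":48,"y":98,"z":0,"rx":0,"ry":0,"rz":0.28,"gripper":0.7},{"x":72,"y":148,"z":0,"rx":0,"ry":0,"rz":0.42,"gripper":0.7},{"x":96,"y":198,"z":0,"rx":0,"ry":0,"rz":0.56,"gripper":0.7},{"x":120,"y":248,"z":0,"rx":0,"ry":0,"rz":0.7,"gripper":0.7},{"x":144,"y":298,"z":0,"rx":0,"ry":0,"rz":0.84,"gripper":0.7},{"x":168,"y":348,"z":0,"rx":0,"ry":0,"rz":0.98,"gripper":0.7},{"x":192,"y":398,"z":0,"rx":0,"ry":0,"rz":1.12,"gripper":0.7}]'
```

```text
time_s: 1.1
ee_pos: [385.9, -60.8, 197.9]
ee_rot: [-2.274, -2.167, 0.001]
wrist_force: [1.0, -2.2, 0.4]
gripper_width: 0.702
```

```bash
python3 -m creep '[{"x":23,"y":49,"z":0,"rx":0,"ry":0,"rz":0.13,"gripper":0.7},{"x":46,"y":98,"z":0,"rx":0,"ry":0,"rz":0.26,"gripper":0.7},{"x":70,"y":147,"z":-20,"rx":0,"ry":0,"rz":0.39,"gripper":0.7},{"x":94,"y":196,"z":-40,"rx":0,"ry":0,"rz":0.52,"gripper":0.7},{"x":118,"y":245,"z":-65,"rx":0,"ry":0,"rz":0.65,"gripper":0.7},{"x":139.6,"y":291.6,"z":-90,"rx":0,"ry":0,"rz":0.755,"gripper":0.7},{"x":139.6,"y":291.6,"z":-110,"rx":0,"ry":0,"rz":0.755,"gripper":0.7},{"x":139.6,"y":291.6,"z":-110,"rx":0,"ry":0,"rz":0.755,"gripper":0.7}]'
python3 - <<'E'
from h import *
snap("top","t1",(140,100,340,250),4); c=snap("side","s1",(180,170,320,310),4)
s=get_state(); print(s["ee_pos"],[px(k,s["ee_pos"]) for k in("top","side")])
E
```

```text
time_s: 2.1
ee_pos: [524.2, 230.5, 86.1]
ee_rot: [-1.314, -2.851, 0.006]
wrist_force: [0.0, -0.0, -0.2]
gripper_width: 0.699
[525.46498069 230.38614884  88.43072393] [array([233.40860741, 177.08780254]), array([248.14751089, 219.0478044 ])]
```

View pics/s1.png

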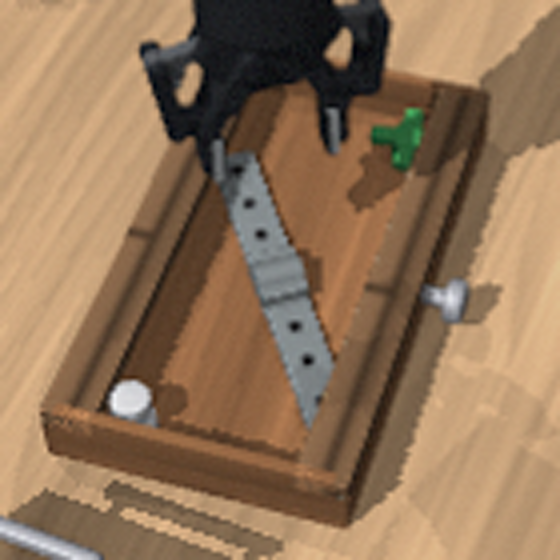

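The side crop shows the fingers on either side of the knuckle, which is at crop (280,279). The holes there run from (237,170) to (307,360).

Run:
```python
from h import *
H=np.array([w("side",180+u/4,170+v/4,14)[:2] for u,v in((237,170),(249,204),(261,234),(295,326),(307,360))])
d=H[4]-H[0];print(H.round(1).tolist(),np.degrees(np.arctan2(d[1],d[0])),(H[2]+H[3])/2,(H[1]+H[4])/2)
print(px("side",(525.5,230.8,28)),"seen knuckle top",180+280/4,170+279/4, w("side",250,239.7,26))
```

```text
[[584.9, 161.7], [565.7, 185.1], [548.4, 204.8], [499.6, 262.9], [482.8, 283.5]] 129.99401382429667 [523.97699275 233.87149019] [524.21834556 234.27860726]
[249.12374182 235.15814485] seen knuckle top 250.0 239.75 [518.47292072 241.5357563   26.        ]
```

```bash
python3 -m creep '[{"x":-0.6,"y":2,"z":-25,"rx":0,"ry":0,"rz":0,"gripper":0.7},{"x":-0.6,"y":2,"z":-50,"rx":0,"ry":0,"rz":0,"gripper":0.7},{"x":-0.6,"y":2,"z":-65,"rx":0,"ry":0,"rz":0,"gripper":0.65},{"x":-0.6,"y":2,"z":-73,"rx":0,"ry":0,"rz":0,"gripper":0.6},{"x":-0.6,"y":2,"z":-76,"rx":0,"ry":0,"rz":0,"gripper":0.55},{"x":-0.6,"y":2,"z":-76,"rx":0,"ry":0,"rz":0,"gripper":0.5}]' 60
python3 - <<'E'
from h import *
snap("side","s2",(180,170,320,310),4); print(get_state()["ee_pos"])
E
```

```text
time_s: 2.95
ee_pos: [525.2, 232.5, 12.9]
ee_rot: [1.316, 2.852, -0.001]
wrist_force: [0.9, 0.6, 0.8]
gripper_width: 0.502
[525.21439363 232.5419281   13.02127186]
```

View pics/s2.png

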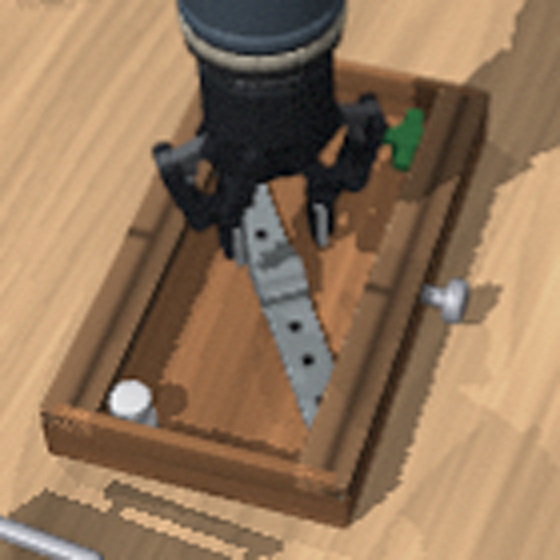

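The fingers straddle the strap, with tips at crop (238,250) and (322,240). I'll check whether they sit centred along the knuckle.

Run:
```python
from h import *
for z in (13,18,23): print(z,w("side",180+280/4,170+245/4,z).round(1))
s=get_state()["ee_pos"]; print([((px("side",s+[0,0,k])-[180,170])*4).round() for k in(0,5,10)])
a=np.radians(130.2);d=np.array([np.cos(a),np.sin(a),0])
for z in(14,28):print(z,[((px("side",np.r_[524.5,233,z]+d*k)-[180,170])*4).round().tolist() for k in(-18,0,18)])
im=[cv2.imread(f"pics/{n}_full.png") for n in("s1","t1")]
A=cv2.resize(im[0][215:265,225:275],None,fx=8,fy=8,interpolation=2);B=cv2.resize(cv2.imread("pics/t0_full.png")[155:205,210:260],None,fx=8,fy=8,interpolation=2)
cv2.imwrite("pics/cmp.png",np.hstack([A,B]))
```

```text
13 [534.  207.8  13. ]
18 [532.2 211.4  18. ]
23 [530.4 215.1  23. ]
[array([277., 278.]), array([276., 273.]), array([276., 268.])]
14 [[269.0, 256.0], [277.0, 278.0], [286.0, 300.0]]
28 [[268.0, 242.0], [277.0, 264.0], [285.0, 286.0]]
```

View pics/cmp.png

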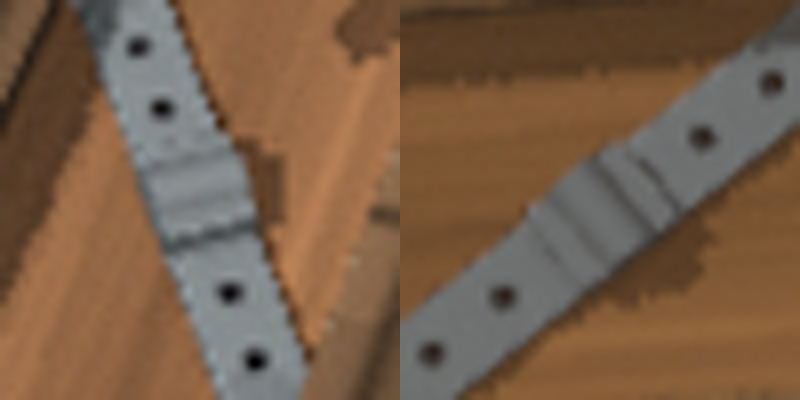

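Run:
```python
from h import *
snap("top","t2"); s=get_state()["ee_pos"]
a=np.radians(40.4);n=np.array([np.cos(a),np.sin(a),0])
A=cv2.resize(cv2.imread("pics/s2_full.png")[205:255,220:280],None,fx=10,fy=10,interpolation=2)
for k in(-21,0,21):
  for z,col in((13,(0,0,255)),(19,(0,255,255)),(28,(0,255,0))):
    p=(px("side",np.r_[s[:2],z]+n*k)-[220,205]+.5)*10; cv2.circle(A,tuple(int(i) for i in p),3,col,-1)
cv2.imwrite("pics/s2b.png",A); 
B=cv2.resize(cv2.imread("pics/t2_full.png")[130:230,170:310],None,fx=4,fy=4,interpolation=2)
cv2.imwrite("pics/t2b.png",B)
```

```text
(no output)
```

View pics/s2b.png

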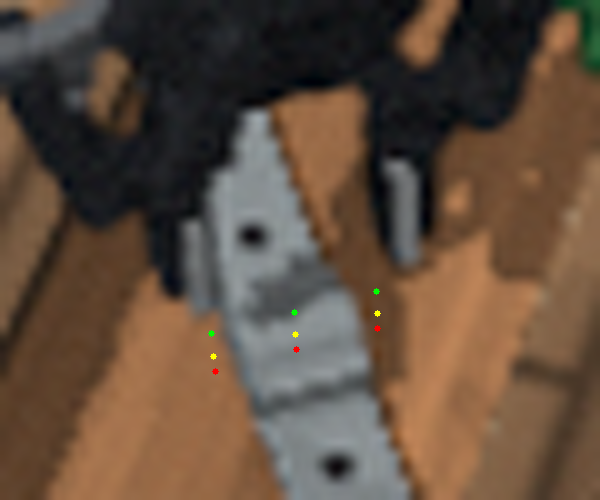

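The pads look somewhat higher than TCP height (they swing down as they close). I'll close and read the opening.

```bash
python3 -m creep '[{"x":0,"y":0,"z":0,"rx":0,"ry":0,"rz":0,"gripper":0.3},{"x":0,"y":0,"z":0,"rx":0,"ry":0,"rz":0,"gripper":0.1},{"x":0,"y":0,"z":0,"rx":0,"ry":0,"rz":0,"gripper":0},{"x":0,"y":0,"z":0,"rx":0,"ry":0,"rz":0,"gripper":0}]' 70
python3 - <<'E'
from h import *
snap("side","s3",(205,190,285,260),9); print(get_state()["ee_pos"],get_state()["wrist_torque"])
E
```

```text
time_s: 3.55
ee_pos: [525.2, 232.6, 13.0]
ee_rot: [1.316, 2.852, -0.0]
wrist_force: [0.1, 0.3, 0.2]
gripper_width: -0.002
[525.22202094 232.5454998   13.0125348 ] [ 0.0419199  -0.00186491  0.02385554]
```

View pics/s3.png

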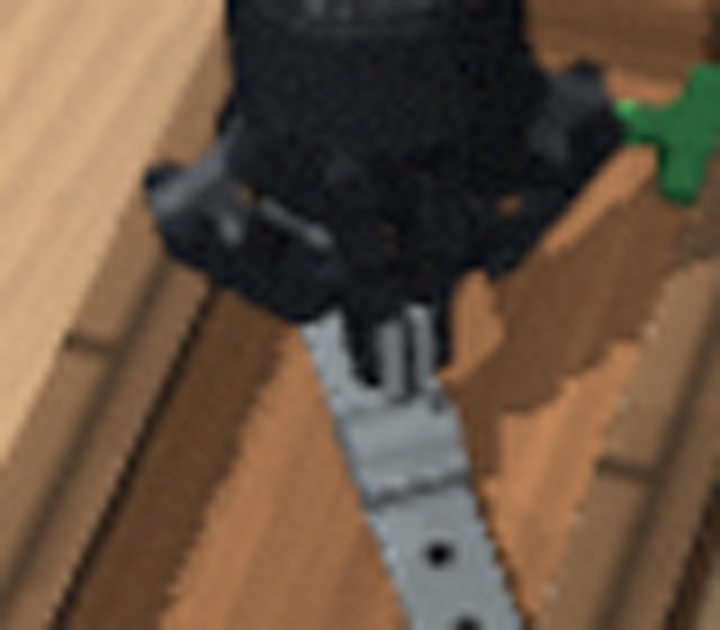

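The fingers shut fully without touching the hinge. The shut tips appear at full-frame pixel (249.7,234.4) against (249.2,239.5) predicted, so the real tips seem about 20 mm above the reported TCP. I'll reopen and go down in small steps, watching the force.

```bash
python3 - <<'E'
from h import *
for z in(13,18,23,28,33,38): print(z,w("side",249.7,234.4,z).round(1))
print(eyes.capture("side")["t"]-np.load("pics/side.npz")["t"])
E
python3 -m creep '[{"x":0,"y":0,"z":0,"rx":0,"ry":0,"rz":0,"gripper":0.3},{"x":0,"y":0,"z":0,"rx":0,"ry":0,"rz":0,"gripper":0.55},{"x":0,"y":0,"z":0,"rx":0,"ry":0,"rz":0,"gripper":0.55},{"x":0,"y":0,"z":-3,"rx":0,"ry":0,"rz":0,"gripper":0.55}]'
python3 -m creep '[{"x":0,"y":0,"z":-2,"rx":0,"ry":0,"rz":0,"gripper":0.55},{"x":0,"y":0,"z":-2,"rx":0,"ry":0,"rz":0,"gripper":0.55}]' | grep -E "ee_pos|force"
python3 -m creep '[{"x":0,"y":0,"z":-2,"rx":0,"ry":0,"rz":0,"gripper":0.55},{"x":0,"y":0,"z":-2,"rx":0,"ry":0,"rz":0,"gripper":0.55}]'| grep -E "ee_pos|force"
```

```text
13 [530.6 217.3  13. ]
18 [528.8 220.9  18. ]
23 [527.  224.5  23. ]
28 [525.2 228.1  28. ]
33 [523.3 231.7  33. ]
38 [521.5 235.3  38. ]
[0. 0. 0.]
time_s: 4.15
ee_pos: [525.4, 232.6, 10.1]
ee_rot: [1.316, 2.852, 0.0]
wrist_force: [0.4, 0.1, 0.9]
gripper_width: 0.551
ee_pos: [525.2, 232.6, 7.8]
wrist_force: [0.2, 1.6, 0.2]
ee_pos: [525.1, 232.5, 5.6]
wrist_force: [-0.4, -0.1, 0.6]
```

```bash
python3 -m creep '[{"x":0,"y":0,"z":-2,"rx":0,"ry":0,"rz":0,"gripper":0.55},{"x":0,"y":0,"z":-3,"rx":0,"ry":0,"rz":0,"gripper":0.55}]' | grep -E "ee_pos|force"
python3 -m creep '[{"x":0,"y":0,"z":-2,"rx":0,"ry":0,"rz":0,"gripper":0.55},{"x":0,"y":0,"z":-2,"rx":0,"ry":0,"rz":0,"gripper":0.55}]'| grep -E "ee_pos|force"
python3 -m creep '[{"x":0,"y":0,"z":-2,"rx":0,"ry":0,"rz":0,"gripper":0.55},{"x":0,"y":0,"z":-2,"rx":0,"ry":0,"rz":0,"gripper":0.55}]'| grep -E "ee_pos|force"
```

```text
ee_pos: [525.0, 232.5, 2.4]
wrist_force: [0.1, 0.8, -0.5]
ee_pos: [524.9, 232.4, 0.3]
wrist_force: [-0.1, -0.1, -0.2]
ee_pos: [524.8, 232.4, -1.9]
wrist_force: [1.1, -0.4, -0.1]
```

```bash
python3 -m creep '[{"x":0,"y":0,"z":-2,"rx":0,"ry":0,"rz":0,"gripper":0.55},{"x":0,"y":0,"z":-3,"rx":0,"ry":0,"rz":0,"gripper":0.55}]' | grep -E "ee_pos|force"
python3 -m creep '[{"x":0,"y":0,"z":-2,"rx":0,"ry":0,"rz":0,"gripper":0.45},{"x":0,"y":0,"z":-2,"rx":0,"ry":0,"rz":0,"gripper":0.45}]'| grep -E "ee_pos|force"
python3 -m creep '[{"x":0,"y":0,"z":0,"rx":0,"ry":0,"rz":0,"gripper":0.3},{"x":0,"y":0,"z":0,"rx":0,"ry":0,"rz":0,"gripper":0.2},{"x":0,"y":0,"z":0,"rx":0,"ry":0,"rz":0,"gripper":0.1},{"x":0,"y":0,"z":0,"rx":0,"ry":0,"rz":0,"gripper":0}]' 70
python3 - <<'E'
from h import *
snap("side","s4",(205,190,285,260),9)
E
```

```text
ee_pos: [524.8, 232.3, -5.1]
wrist_force: [-0.1, 0.1, 0.7]
ee_pos: [524.6, 232.3, -7.3]
wrist_force: [0.6, -0.8, -0.5]
time_s: 6.4
ee_pos: [524.9, 232.4, -6.6]
ee_rot: [-1.316, -2.852, 0.001]
wrist_force: [-3.0, -1.5, 8.6]
gripper_width: 0.26
```

View pics/s4.png

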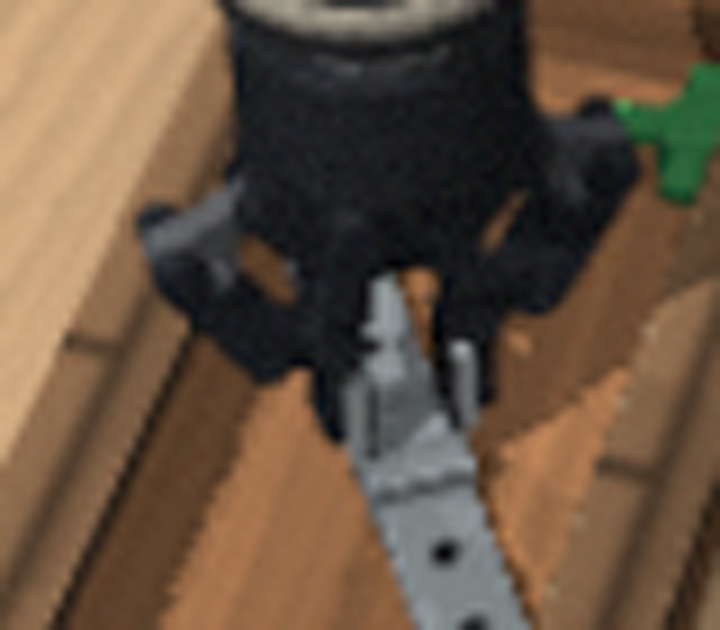

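The pads now hold the knuckle (opening 0.26). I'll lift about 2 mm and turn 35° clockwise in the drawer.

```bash
python3 -m creep '[{"x":0,"y":0,"z":2,"rx":0,"ry":0,"rz":0,"gripper":0},{"x":0,"y":0,"z":2,"rx":0,"ry":0,"rz":-0.08,"gripper":0},{"x":0,"y":-1,"z":2,"rx":0,"ry":0,"rz":-0.2,"gripper":0},{"x":0,"y":-2,"z":2,"rx":0,"ry":0,"rz":-0.32,"gripper":0},{"x":0,"y":-3,"z":2,"rx":0,"ry":0,"rz":-0.44,"gripper":0},{"x":0,"y":-3,"z":2,"rx":0,"ry":0,"rz":-0.54,"gripper":0},{"x":0,"y":-3,"z":2,"rx":0,"ry":0,"rz":-0.61,"gripper":0},{"x":0,"y":-3,"z":2,"rx":0,"ry":0,"rz":-0.61,"gripper":0}]' 100
python3 - <<'E'
from h import *
snap("top","t5"); snap("side","s5"); s=get_state(); print(s["wrist_force"],s["wrist_torque"],s["ee_pos"])
A=cv2.resize(cv2.imread("pics/s5_full.png")[165:305,180:310],(520,560),interpolation=2)
B=cv2.resize(cv2.imread("pics/t5_full.png")[125:235,240-85:325][:, :],(280*170//180,560*170//280) if 0 else (280,180),interpolation=2)
C=np.zeros((560,800,3),np.uint8);C[:,:520]=A;C[:180,520:]=B;cv2.imwrite("pics/m5.png",C)
E
```

```text
time_s: 7.45
ee_pos: [524.9, 229.4, -4.6]
ee_rot: [-2.111, -2.326, 0.001]
wrist_force: [-0.8, 0.3, -0.1]
gripper_width: -0.005
[ 0.68537741 -1.08430274  0.27939374] [-0.01080599 -0.01743392  0.02267729] [524.88131867 229.40801489  -4.60087049]
```

View pics/m5.png

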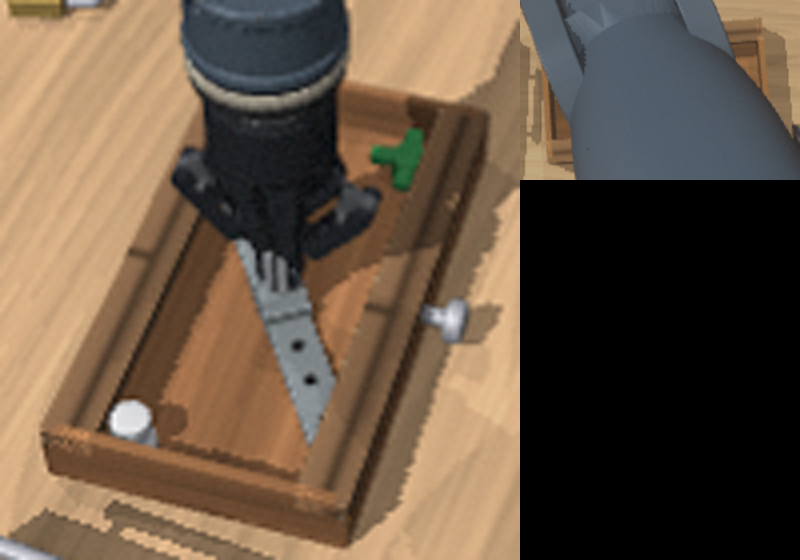

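The jaws slipped off: they are shut now and the hinge hasn't moved (holes at crop (297,345) and (310,380), as before). So the grip was only on the top edge of the knuckle and the tips are higher than reported. I'll open above it, turn back, and go deeper by feel.

```bash
python3 -m creep '[{"x":0,"y":1,"z":6,"rx":0,"ry":0,"rz":0.05,"gripper":0.2},{"x":0,"y":2,"z":10,"rx":0,"ry":0,"rz":0.15,"gripper":0.55},{"x":0,"y":3,"z":10,"rx":0,"ry":0,"rz":0.3,"gripper":0.6},{"x":0,"y":3,"z":10,"rx":0,"ry":0,"rz":0.45,"gripper":0.6},{"x":0,"y":3,"z":6,"rx":0,"ry":0,"rz":0.58,"gripper":0.6},{"x":0,"y":3,"z":2,"rx":0,"ry":0,"rz":0.61,"gripper":0.6},{"x":0,"y":3,"z":-2,"rx":0,"ry":0,"rz":0.61,"gripper":0.6}]' 70
python3 -m creep '[{"x":0,"y":0,"z":-2,"rx":0,"ry":0,"rz":0,"gripper":0.6},{"x":0,"y":0,"z":-3,"rx":0,"ry":0,"rz":0,"gripper":0.6}]' | grep -E "ee_pos|force"
python3 -m creep '[{"x":0,"y":0,"z":-2,"rx":0,"ry":0,"rz":0,"gripper":0.6},{"x":0,"y":0,"z":-2,"rx":0,"ry":0,"rz":0,"gripper":0.6}]' | grep -E "ee_pos|force"
python3 -m creep '[{"x":0,"y":0,"z":-2,"rx":0,"ry":0,"rz":0,"gripper":0.6},{"x":0,"y":0,"z":-2,"rx":0,"ry":0,"rz":0,"gripper":0.6}]' | grep -E "ee_pos|force"
python3 -c "
from station import manip
print([(a,getattr(manip,a)) for a in dir(manip) if a[0]!='_'])"
```

```text
time_s: 8.43
ee_pos: [524.8, 232.4, -6.9]
ee_rot: [-1.316, -2.852, 0.001]
wrist_force: [-0.4, 0.5, 0.2]
gripper_width: 0.601
ee_pos: [524.8, 232.4, -10.0]
wrist_force: [0.4, 0.6, 0.5]
ee_pos: [524.7, 232.3, -12.2]
wrist_force: [0.7, 0.3, 0.1]
ee_pos: [524.6, 232.3, -14.3]
wrist_force: [-0.2, 0.5, -0.1]
[('IKError', <class 'station.IKError'>), ('grip_depth', 18.700000000000003)]
```

```bash
python3 -m creep '[{"x":0,"y":0,"z":-2,"rx":0,"ry":0,"rz":0,"gripper":0.6},{"x":0,"y":0,"z":-2,"rx":0,"ry":0,"rz":0,"gripper":0.6}]' | grep -E "ee_pos|force"
python3 -m creep '[{"x":0,"y":0,"z":-2,"rx":0,"ry":0,"rz":0,"gripper":0.6},{"x":0,"y":0,"z":-2,"rx":0,"ry":0,"rz":0,"gripper":0.6}]' | grep -E "ee_pos|force"
python3 -m creep '[{"x":0,"y":0,"z":0,"rx":0,"ry":0,"rz":0,"gripper":0.4},{"x":0,"y":0,"z":0,"rx":0,"ry":0,"rz":0,"gripper":0.25},{"x":0,"y":0,"z":0,"rx":0,"ry":0,"rz":0,"gripper":0.1},{"x":0,"y":0,"z":0,"rx":0,"ry":0,"rz":0,"gripper":0.1}]' 50
python3 -m creep '[{"x":0,"y":0,"z":0,"rx":0,"ry":0,"rz":0,"gripper":0.1},{"x":0,"y":0,"z":0,"rx":0,"ry":0,"rz":0,"gripper":0.1}]'
```

```text
ee_pos: [524.5, 232.2, -16.5]
wrist_force: [0.1, 0.5, -0.4]
ee_pos: [524.3, 232.2, -18.7]
wrist_force: [-0.6, -0.3, -0.1]
time_s: 10.18
ee_pos: [524.5, 232.3, -18.4]
ee_rot: [-1.317, -2.851, 0.002]
wrist_force: [-1.7, -1.8, 5.9]
gripper_width: 0.338
time_s: 10.42
ee_pos: [524.5, 232.3, -18.4]
ee_rot: [-1.317, -2.851, 0.002]
wrist_force: [-1.4, -1.1, 2.9]
gripper_width: 0.337
```

A steady grip now, at opening 0.337 (about 29 mm). I'll lift 2 mm and turn.

```bash
python3 -m creep '[{"x":0,"y":0,"z":1,"rx":0,"ry":0,"rz":0,"gripper":0.1},{"x":0,"y":0,"z":2,"rx":0,"ry":0,"rz":-0.05,"gripper":0.1},{"x":0,"y":0,"z":2,"rx":0,"ry":0,"rz":-0.1,"gripper":0.1}]' 90
python3 -m creep '[{"x":0,"y":-1,"z":0,"rx":0,"ry":0,"rz":-0.1,"gripper":0.1},{"x":0,"y":-2,"z":0,"rx":0,"ry":0,"rz":-0.2,"gripper":0.1},{"x":0,"y":-3,"z":0,"rx":0,"ry":0,"rz":-0.3,"gripper":0.1},{"x":0,"y":-4,"z":0,"rx":0,"ry":0,"rz":-0.4,"gripper":0.1},{"x":0,"y":-4,"z":0,"rx":0,"ry":0,"rz":-0.48,"gripper":0.1},{"x":0,"y":-4,"z":0,"rx":0,"ry":0,"rz":-0.51,"gripper":0.1},{"x":0,"y":-4,"z":0,"rx":0,"ry":0,"rz":-0.51,"gripper":0.1}]'
python3 - <<'E'
from h import *
snap("side","s6",(180,165,310,305),4)
E
```

```text
time_s: 10.8
ee_pos: [524.0, 232.0, -16.8]
ee_rot: [-1.46, -2.78, 0.003]
wrist_force: [0.6, 0.4, -6.0]
gripper_width: 0.325
time_s: 11.68
ee_pos: [523.8, 228.0, -17.1]
ee_rot: [-2.113, -2.322, 0.003]
wrist_force: [-0.1, 0.3, -4.9]
gripper_width: 0.323
```

View pics/s6.png

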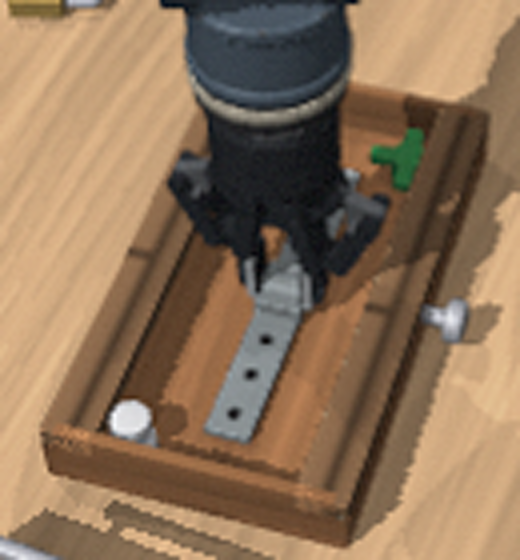

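The hinge has turned and lies parallel to the drawer's long sides, with holes at crop (265,340), (251,374) and (234,413). Wrist load is about 5 N, so it is carried. Next I'll work out its angle and centre in the grip, and the board pose.

```bash
python3 - <<'E'
from h import *
H=np.array([w("side",180+u/4,165+v/4,15.5)[:2] for u,v in((265,340),(251,374),(234,413))])
d=H[2]-H[0];u=d/np.linalg.norm(d);print(H.round(1).tolist(),np.degrees(np.arctan2(d[1],d[0])))
print("centre",[ (h-u*k).round(1) for h,k in zip(H,(37.9,65,95))])
im=cv2.imread("pics/s0_full.png") 
q=lambda u,v,z:w("side",u/1.42,v/1.42,z)[:2].round(1)
B=[q(*p,22) for p in((482,150),(528,158),(494,233),(447,224))]
print("board side",B,np.mean(B,0))
T=[w("top",u/1.42,v/1.42,22)[:2] for u,v in((535,290),(690,290),(692,357),(536,357))]
print("board top",np.mean(T,0),[np.degrees(np.arctan2(*(a-b)[::-1])) for a,b in((T[0],T[1]),(T[3],T[2]))])
E
python3 -m creep '[{"x":0,"y":0,"z":15,"rx":0,"ry":0,"rz":0,"gripper":0.1},{"x":0,"y":0,"z":35,"rx":0,"ry":0,"rz":0,"gripper":0.1},{"x":0,"y":0,"z":60,"rx":0,"ry":0,"rz":0,"gripper":0.1},{"x":0,"y":0,"z":85,"rx":0,"ry":0,"rz":0,"gripper":0.1},{"x":0,"y":0,"z":105,"rx":0,"ry":0,"rz":0,"gripper":0.1},{"x":0,"y":0,"z":110,"rx":0,"ry":0,"rz":0,"gripper":0.1}]'
```

```text
[[517.8, 266.6], [515.1, 292.9], [512.7, 322.5]] 95.19864210934674
centre [array([521.2, 228.9]), array([521. , 228.2]), array([521.3, 227.9])]
board side [array([ 476. , -361.3]), array([ 372.9, -372.3]), array([ 374.3, -110.5]), array([ 469.2, -100.3])] [ 423.1 -236.1]
board top [ 424.58572644 -240.09204494] [np.float64(91.1082280003343), np.float64(90.88092754640616)]
time_s: 12.48
ee_pos: [524.8, 228.3, 95.0]
ee_rot: [-2.112, -2.324, -0.001]
wrist_force: [-0.7, -1.2, -4.3]
gripper_width: 0.322
```

```bash
python3 -m creep '[{"x":-6,"y":-25,"z":0,"rx":0,"ry":0,"rz":-0.01,"gripper":0.1},{"x":-16,"y":-75,"z":0,"rx":0,"ry":0,"rz":-0.02,"gripper":0.1},{"x":-27,"y":-125,"z":0,"rx":0,"ry":0,"rz":-0.03,"gripper":0.1},{"x":-38,"y":-175,"z":0,"rx":0,"ry":0,"rz":-0.04,"gripper":0.1},{"x":-49,"y":-225,"z":0,"rx":0,"ry":0,"rz":-0.05,"gripper":0.1},{"x":-60,"y":-275,"z":0,"rx":0,"ry":0,"rz":-0.06,"gripper":0.1},{"x":-70,"y":-325,"z":0,"rx":0,"ry":0,"rz":-0.07,"gripper":0.1},{"x":-80,"y":-375,"z":0,"rx":0,"ry":0,"rz":-0.078,"gripper":0.1}]' | tail -2
python3 -m creep '[{"x":-9,"y":-40,"z":0,"rx":0,"ry":0,"rz":0,"gripper":0.1},{"x":-17,"y":-75,"z":-10,"rx":0,"ry":0,"rz":0,"gripper":0.1},{"x":-20.3,"y":-92.8,"z":-25,"rx":0,"ry":0,"rz":0,"gripper":0.1},{"x":-20.3,"y":-92.8,"z":-40,"rx":0,"ry":0,"rz":0,"gripper":0.1},{"x":-20.3,"y":-92.8,"z":-50,"rx":0,"ry":0,"rz":0,"gripper":0.1},{"x":-20.3,"y":-92.8,"z":-50,"rx":0,"ry":0,"rz":0,"gripper":0.1}]'
python3 -c "
from h import *
snap('top','t7');snap('side','s7');s=get_state()['ee_pos'];print(s,px('top',s+[0,0,40]),px('side',s+[0,0,40]))"
```

```text
wrist_force: [0.6, -0.0, -4.9]
gripper_width: 0.322
time_s: 14.22
ee_pos: [423.4, -239.7, 44.2]
ee_rot: [-2.199, -2.241, -0.001]
wrist_force: [0.4, 0.9, -4.7]
gripper_width: 0.324
[ 424.04656816 -240.2797732    45.21741068] [443.4858572  226.67486099] [346.32934568 115.39291964]
```

```bash
python3 -m creep '[{"x":0.5,"y":0,"z":-20,"rx":0,"ry":0,"rz":0,"gripper":0.1},{"x":0.5,"y":0.5,"z":-35,"rx":0,"ry":0,"rz":0,"gripper":0.1},{"x":0.5,"y":0.5,"z":-43,"rx":0,"ry":0,"rz":0,"gripper":0.1},{"x":0.5,"y":0.5,"z":-46,"rx":0,"ry":0,"rz":0,"gripper":0.1},{"x":0.5,"y":0.5,"z":-46,"rx":0,"ry":0,"rz":0,"gripper":0.1}]'
python3 -m creep '[{"x":0,"y":0,"z":-1,"rx":0,"ry":0,"rz":0,"gripper":0.1},{"x":0,"y":0,"z":-1.5,"rx":0,"ry":0,"rz":0,"gripper":0.1}]' | grep -E "ee_pos|force"
python3 -m creep '[{"x":0,"y":0,"z":-1,"rx":0,"ry":0,"rz":0,"gripper":0.1},{"x":0,"y":0,"z":-1,"rx":0,"ry":0,"rz":0,"gripper":0.1}]' | grep -E "ee_pos|force"
```

```text
time_s: 14.95
ee_pos: [424.7, -239.9, -0.6]
ee_rot: [-2.2, -2.242, -0.001]
wrist_force: [-0.5, -0.7, -4.7]
gripper_width: 0.32
ee_pos: [424.9, -240.0, -1.8]
wrist_force: [-0.5, 0.1, -5.3]
ee_pos: [424.9, -240.0, -2.9]
wrist_force: [-0.0, 0.6, -5.0]
```

```bash
python3 -m creep '[{"x":0,"y":0,"z":-1,"rx":0,"ry":0,"rz":0,"gripper":0.1},{"x":0,"y":0,"z":-1,"rx":0,"ry":0,"rz":0,"gripper":0.1}]' | grep -E "ee_pos|force"
python3 -m creep '[{"x":0,"y":0,"z":-1,"rx":0,"ry":0,"rz":0,"gripper":0.1},{"x":0,"y":0,"z":-1,"rx":0,"ry":0,"rz":0,"gripper":0.1}]' | grep -E "ee_pos|force"
python3 -c "
from h import *
snap('side','s8',(300,90,380,170),7)"
```

```text
ee_pos: [424.8, -240.0, -3.9]
wrist_force: [0.2, -0.7, -4.4]
ee_pos: [424.9, -240.0, -4.2]
wrist_force: [-4.9, 3.2, 12.1]
```

Contact came at the expected height, with the force swinging from -5 to +12 N. I'll release and back off.

```bash
python3 -m creep '[{"x":0,"y":0,"z":0.4,"rx":0,"ry":0,"rz":0,"gripper":0.35},{"x":0,"y":0,"z":0.4,"rx":0,"ry":0,"rz":0,"gripper":0.45},{"x":0,"y":0,"z":0.4,"rx":0,"ry":0,"rz":0,"gripper":0.6},{"x":0,"y":0,"z":0.4,"rx":0,"ry":0,"rz":0,"gripper":0.65}]' 20
python3 -m creep '[{"x":0,"y":0,"z":10,"rx":0,"ry":0,"rz":0,"gripper":0.7},{"x":0,"y":0,"z":30,"rx":0,"ry":0,"rz":0,"gripper":0.7},{"x":0,"y":0,"z":60,"rx":0,"ry":0,"rz":0,"gripper":0.7},{"x":0,"y":0,"z":100,"rx":0,"ry":0,"rz":0,"gripper":0.7},{"x":0,"y":50,"z":140,"rx":0,"ry":0,"rz":0,"gripper":0.7},{"x":0,"y":100,"z":160,"rx":0,"ry":0,"rz":0,"gripper":0.7},{"x":0,"y":160,"z":160,"rx":0,"ry":0,"rz":0,"gripper":0.7},{"x":0,"y":220,"z":160,"rx":0,"ry":0,"rz":0,"gripper":0.7}]'
python3 - <<'E'
from h import *
snap("top","t9"); snap("side","s9")
a=cv2.imread("pics/t9_full.png")[105:260,365:500]; b=cv2.imread("pics/s9_full.png")[80:175,255:385]
A=cv2.resize(a,None,fx=3,fy=3,interpolation=2);B=cv2.resize(b,None,fx=3,fy=3,interpolation=2)
C=np.zeros((600,800,3),np.uint8);C[:A.shape[0],:A.shape[1]]=A;C[:B.shape[0],405:405+B.shape[1]]=B
cv2.imwrite("pics/m9.png",C)
E
```

```text
time_s: 16.5
ee_pos: [425.0, -240.1, -3.8]
ee_rot: [2.2, 2.242, 0.002]
wrist_force: [-0.5, 0.1, -1.1]
gripper_width: 0.654
time_s: 17.5
ee_pos: [425.0, -18.5, 157.3]
ee_rot: [2.2, 2.24, 0.003]
wrist_force: [0.4, -0.1, 0.2]
gripper_width: 0.699
```

View pics/m9.png

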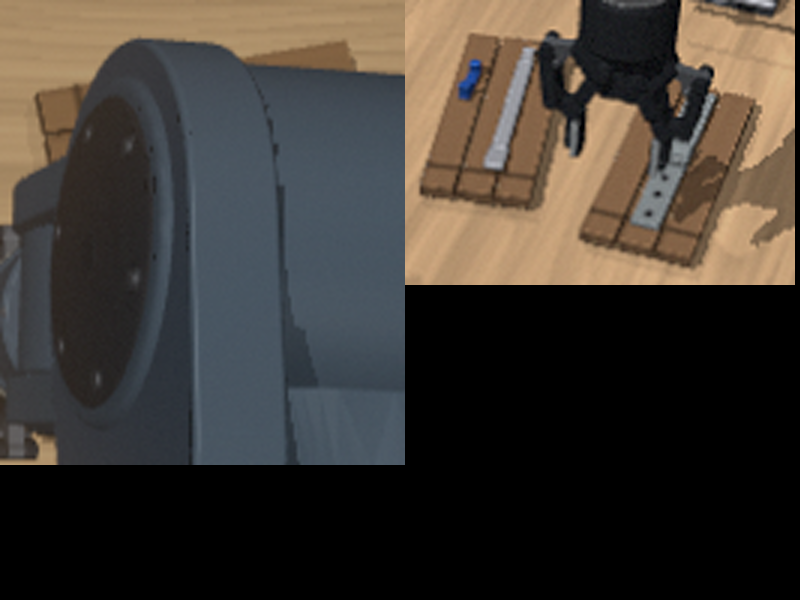

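The side crop shows the hinge lying along the middle slat, with the lever and clip unmoved. The arm hides the board from the top camera, so I'll move away and check numerically.

```bash
python3 -m creep '[{"x":0,"y":50,"z":0,"rx":0,"ry":0,"rz":0,"gripper":0.7},{"x":0,"y":100,"z":0,"rx":0,"ry":0,"rz":0,"gripper":0.7},{"x":0,"y":150,"z":0,"rx":0,"ry":0,"rz":0,"gripper":0.7},{"x":0,"y":200,"z":0,"rx":0,"ry":0,"rz":0,"gripper":0.7},{"x":0,"y":250,"z":0,"rx":0,"ry":0,"rz":0,"gripper":0.7},{"x":0,"y":300,"z":0,"rx":0,"ry":0,"rz":0,"gripper":0.7},{"x":0,"y":300,"z":0,"rx":0,"ry":0,"rz":0,"gripper":0.7}]'
python3 - <<'E'
from h import *
for cam,box,z in(("top",(370,195,495,260),28),("side",(310,105,375,172),28)):
    c=snap(cam,cam+"F"); x0,y0,x1,y1=box; im=c["color"][y0:y1,x0:x1]
    hsv=cv2.cvtColor(im,cv2.COLOR_BGR2HSV); m=((hsv[...,1]<60)&(hsv[...,2]>60)).astype(np.uint8)
    n,l,st,ce=cv2.connectedComponentsWithStats(m); k=1+st[1:,4].argmax(); v,u=np.nonzero(l==k)
    (cx,cy),sz,a=cv2.minAreaRect(np.c_[u,v].astype(np.float32)); bp=cv2.boxPoints(((cx,cy),sz,a))
    P=[w(cam,x0+p[0],y0+p[1],z)[:2].round(1).tolist() for p in bp]
    print(cam,st[k],P,np.mean(P,0))
a,b=[cv2.imread(f"pics/{n}_full.png").astype(int) for n in("t0","topF")]
print("lever diff",np.abs(a-b)[115:185,370:495].max(-1).mean())
E
```

```text
time_s: 18.48
ee_pos: [424.7, 286.9, 157.3]
ee_rot: [2.19, 2.252, 0.004]
wrist_force: [0.1, -0.5, 0.3]
gripper_width: 0.703
top [  18   26   92   13 1101] [[438.3, -132.2], [442.2, -351.2], [413.6, -350.3], [409.9, -132.0]] [ 426.    -241.425]
side [ 20   5  29  47 495] [[438.1, -126.4], [446.3, -356.2], [409.2, -346.1], [404.5, -119.3]] [ 424.525 -237.   ]
lever diff 20.294171428571428
```

Run:
```python
from h import *
for cam,ns,(x0,y0,x1,y1) in(("top",("t0","topF"),(385,135,485,175)),("side",("s0","sideF"),(275,93,302,140))):
  for n in ns:
    im=cv2.imread(f"pics/{n}_full.png")[y0:y1,x0:x1]; h=cv2.cvtColor(im,cv2.COLOR_BGR2HSV); m=((h[...,1]<60)&(h[...,2]>90)).astype(np.uint8)
    _,l,st,ce=cv2.connectedComponentsWithStats(m);k=1+st[1:,4].argmax();print(n,st[k],ce[k].round(2), im.mean())
```

```text
t0 [ 11  10  83  19 573] [49.62 18.5 ] 89.48083333333334
topF [ 11  10  83  19 594] [49.61 18.54] 105.87633333333333
s0 [  6   3  18  41 240] [14.38 23.88] 104.84160756501183
sideF [ 0 41  9  2 16] [ 3.56 41.56] 61.36222747570265
```

```bash
python3 -c "
from station import workorder
print(workorder.finish_job())"
```

```text
the job is handed in; nothing more can be done
None
```

I gripped the grey hinge by its knuckle, turned it about 35° clockwise in the drawer, lifted about 2 mm off the floor. I then lifted it out, laid it lengthwise on the empty board and handed the job in at about 18.5 s.

- **Final position:** From the top camera, the hinge centre is at (426, -241) against the board centre at (424.6, -240), and both lie at about 91°. The side camera puts the hinge at (424.5, -237), which agrees to about 4 mm.
- **Lever:** It has not moved in the top view; its centroid agrees to 0.05 px. The same check in the side view failed because the arm blocked it, but the earlier side picture also showed the lever in place.
- **Clearance:** The gripper is well away from everything, and the wrist force reads about zero.

Two early attempts failed:
- The first close missed the hinge entirely.
- The second caught only the top edge of the knuckle and slipped off as I turned, without visibly moving the hinge.

The cause was that the fingertips sit at least 20 mm above the reported TCP height. I found the right grip depth by lowering in small steps and watching the wrist force.

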